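# Test two last sleeves on the leaning jack pin and sort them

## Task

Try both steel sleeves on the leaning gauge pin, one at a time: slide each down the pin as far as it goes without forcing it, then put it where it belongs before trying the other. The one that goes all the way home on the pin's collar is good and is set down standing upright in the shallow tray; the one that stops short is a reject and goes into the deep bin. Set them down rather than dropping them, and leave everything else on the bench as it is.

Things in the scene. Friction and masses are not known exactly. Their poses are not given: they have to be found in the camera images.
- sleeve_1: one of two look-alike plain steel sleeves (tubes) upright on the table: 34 mm outside, 60 mm high, 200 g, 23 mm bore at both mouths; origin at the centre of the lower end, z along the axis. One, found by trying, has this bore right through and goes home on the pin's collar; the other has a 15 mm neck inside (26 to 34 mm from either end) and stops on the pin's top 19 mm short of the collar
- sleeve_2: one of two look-alike plain steel sleeves (tubes) upright on the table: 34 mm outside, 60 mm high, 200 g, 23 mm bore at both mouths; origin at the centre of the lower end, z along the axis. One, found by trying, has this bore right through and goes home on the pin's collar; the other has a 15 mm neck inside (26 to 34 mm from either end) and stops on the pin's top 19 mm short of the collar
- pin: steel gauge pin, 20 mm diameter, 45 mm long, its top edge chamfered over 3 mm to 17 mm diameter; fixed to the green gauge jack and leaning 0.55 rad (31.5 degrees) from vertical, roughly towards the robot. Origin at the pin's foot, on the upper face of its collar (46 mm diameter), which is 95 mm above the table; z points along the pin to its free end
- gauge: green jack fixed to the bench which carries the pin, base 120 (x) x 100 (y) x 14 mm, block on it 60 mm wide and up to 71 mm high; origin under the centre of its base, the pin leans towards its -x
- tray_in (a point): centre of the inner floor of the shallow grey tray for good sleeves: fixed, 150 x 150 mm outside, 22 mm high, walls 4 mm, floor 4 mm; axes parallel to the walls
- bin_in (a point): centre of the inner floor of the deep grey bin for rejects: fixed, 150 x 150 mm outside, 65 mm high, walls 5 mm, floor 5 mm; axes parallel to the walls
- stack_a: loose stack of four shoe insoles (black with tan tops), 235 x 84 x 44 mm; bystander, origin at the centre of its underside
- stack_b: loose stack of three shoe insoles, 235 x 84 x 33 mm; bystander, origin at the centre of its underside
- insole: single loose shoe insole lying flat, 235 x 84 x 11 mm, its length along its x; bystander, origin at the centre of its underside
- pot: open blue plastic glue pot, 84 mm across, 90 mm high; bystander, origin at the centre of its underside
- bottle: blue plastic bottle with white cap, 60 mm across, 150 mm high; bystander, origin at the centre of its underside
- brush: glue brush lying flat; bystander, origin at the centre of its underside
- hammer: hammer lying flat; bystander, origin at the centre of its underside
- heel: black plastic shoe heel block, 65 mm across, 45 mm high; bystander, origin at the centre of its underside
Things that resemble listed ones, but are neither listed nor needed, are in the scene too. What is shaped like the sleeve_2 but green or orange is not meant. Leave any pink or turquoise look-alike of the gauge alone.

How it is judged (in metres and radians):
On the way, in this order (a step that is already met when the one before it is completed fails the run):
1. one sleeve has been slid down the pin as far as it goes (home on the collar, or stopped by its neck), the other not yet moved ((((x of sleeve_1 in the frame of pin between -0.006 and 0.006 m and y of sleeve_1 in the frame of pin between -0.006 and 0.006 m and z of sleeve_1 in the frame of pin between -0.004 and 0.004 m and angle between the z axis of sleeve_1 and the z axis of pin, either way round below 0.17 rad) and distance of sleeve_2 from where it was at the start of the episode below 0.03 m) or ((x of sleeve_2 in the frame of pin between -0.006 and 0.006 m and y of sleeve_2 in the frame of pin between -0.006 and 0.006 m and z of sleeve_2 in the frame of pin between 0.014 and 0.0225 m and angle between the z axis of sleeve_2 and the z axis of pin, either way round below 0.17 rad) and distance of sleeve_1 from where it was at the start of the episode below 0.03 m))), for 0.2 s.
2. that sleeve is released at its proper place, the other not yet moved ((((x of sleeve_1 in the frame of tray_in between -0.071 and 0.071 m and y of sleeve_1 in the frame of tray_in between -0.071 and 0.071 m and z of sleeve_1 in the frame of tray_in between -0.004 and 0.006 m and angle between sleeve_1's own z axis and vertical below 0.12 rad and contact force between the fingers and sleeve_1 below 0.1 N and linear speed of sleeve_1 below 0.03 m/s) and distance of sleeve_2 from where it was at the start of the episode below 0.03 m) or ((x of sleeve_2 in the frame of bin_in between -0.07 and 0.07 m and y of sleeve_2 in the frame of bin_in between -0.07 and 0.07 m and z of sleeve_2 in the frame of bin_in below 0.06 m and contact force between the fingers and sleeve_2 below 0.1 N and linear speed of sleeve_2 below 0.03 m/s) and distance of sleeve_1 from where it was at the start of the episode below 0.03 m))), for 0.2 s.
3. the other sleeve has been slid down the pin as far as it goes, the first still in its place ((((x of sleeve_1 in the frame of pin between -0.006 and 0.006 m and y of sleeve_1 in the frame of pin between -0.006 and 0.006 m and z of sleeve_1 in the frame of pin between -0.004 and 0.004 m and angle between the z axis of sleeve_1 and the z axis of pin, either way round below 0.17 rad) and (x of sleeve_2 in the frame of bin_in between -0.07 and 0.07 m and y of sleeve_2 in the frame of bin_in between -0.07 and 0.07 m and z of sleeve_2 in the frame of bin_in below 0.06 m and contact force between the fingers and sleeve_2 below 0.1 N and linear speed of sleeve_2 below 0.03 m/s)) or ((x of sleeve_2 in the frame of pin between -0.006 and 0.006 m and y of sleeve_2 in the frame of pin between -0.006 and 0.006 m and z of sleeve_2 in the frame of pin between 0.014 and 0.0225 m and angle between the z axis of sleeve_2 and the z axis of pin, either way round below 0.17 rad) and (x of sleeve_1 in the frame of tray_in between -0.071 and 0.071 m and y of sleeve_1 in the frame of tray_in between -0.071 and 0.071 m and z of sleeve_1 in the frame of tray_in between -0.004 and 0.006 m and angle between sleeve_1's own z axis and vertical below 0.12 rad and contact force between the fingers and sleeve_1 below 0.1 N and linear speed of sleeve_1 below 0.03 m/s)))), for 0.2 s.
At the end, for the whole second after the job is handed in: The sleeve that goes home on the pin stands upright (within 7 degrees) on the floor of the shallow tray, and the sleeve that stops short is inside the deep bin below its rim; both released and at rest (x of sleeve_1 in the frame of tray_in between -0.071 and 0.071 m and y of sleeve_1 in the frame of tray_in between -0.071 and 0.071 m and z of sleeve_1 in the frame of tray_in between -0.004 and 0.006 m and angle between sleeve_1's own z axis and vertical below 0.12 rad and contact force between the fingers and sleeve_1 below 0.1 N and linear speed of each of sleeve_1, sleeve_2 below 0.03 m/s and x of sleeve_2 in the frame of bin_in between -0.07 and 0.07 m and y of sleeve_2 in the frame of bin_in between -0.07 and 0.07 m and z of sleeve_2 in the frame of bin_in below 0.06 m and contact force between the fingers and sleeve_2 below 0.1 N); the robot touches nothing.
It fails at once if a sleeve is forced onto the gauge (over 80 N between a sleeve and the pin) (contact force between any of sleeve_1, sleeve_2 and pin above 80 N).
It fails at once if a sleeve is dropped or thrown (moving faster than 0.9 m/s, a fall of over 40 mm, while not held) ((linear speed of sleeve_1 above 0.9 m/s and contact force between the fingers and sleeve_1 below 0.1 N) or (linear speed of sleeve_2 above 0.9 m/s and contact force between the fingers and sleeve_2 below 0.1 N)).
It fails at once if something else on the bench is moved by more than 30 mm (distance of any of stack_a, stack_b, insole, pot, bottle, brush, hammer, heel from where it was at the start of the episode above 0.03 m).
It also fails if it takes over 59 s, if anything falls off the work surface, if the arm or the gripper's body presses on something with over 40 N, if the wrist force passes 120 N, or if a joint passes its speed limit or range.

## Robot

A 6-joint arm with a two-finger parallel gripper is mounted at the origin on the work surface. World frame = base frame: x ahead of the robot, y to its left, z up, the work surface at z = 0. Lengths are in mm, angles in rad, forces in N, time in s.
With the tool pointing down it reaches from about 300 to 875 mm from the base axis. Payload 4.2 kg.
Tool frame: the origin (TCP) lies where the fingers leave the gripper's body, on its centre line; the fingertips stand 73 mm ahead of it and the grasp point (between the pads) lies 54 mm ahead of it; z points along the fingers, y is the line along which they close (so a half turn about z gives the same grasp; the last joint's range is limited). The gripper opens to 85 mm and grips with 20 to 120 N. Pads are 22 mm wide; open, the fingers measure 114 mm over their backs; the gripper's body (76 mm by 85 mm) begins 54 mm behind the grasp point. The pads swing forward as they close: fully open they stand 13 mm farther back than shut.
Start: joints at [1.09, 0.32, 1.565, -0, 1.257, -0.02], TCP at [255.683, 515.034, 303.938] pointing down, gripper open.
Joint ranges: [-3.11, 3.11], [-0.84, 2.01], [0.21, 2.61], [-1.34, 4.49], [0.05, 2.63], [-2.56, 2.56]. Speed limits (rad/s): [2.57, 2.57, 3.14, 3.14, 3.14, 3.14].

## Interface

Orientations are given as a unit quaternion [w, x, y, z].
In Python, from bench import r, fingers, planner, monitor, snapshot, workorder, silhouettes, mark_of gives the robot as it stands. Calls block until the motion is done:
- r.movep(position, orientation): joint-space move of the TCP to a pose.
- r.move_straight(position, feed=150, attitude=None): straight line of the TCP; attitude=None keeps the orientation; feed is the mean speed in mm/s.
- r.set_joints(angles): joint-space move.
- fingers.grip(opening, newtons=None): finger opening in mm; newtons is the grip in N (None keeps the last); returns when the fingers have stopped.
- r.hold(seconds).
- planner.solve_ik(position, orientation): joint angles nearest the present ones, or None.
- monitor.sense(): the state.
- snapshot(name): name is "scene" or "top" or "wrist"; returns a dict with "color" (480x640x3 uint8, blue, green, red), "z_map" (480x640 float32, mm along the optical axis (not along the pixel's ray), 0 where there is no reading), "fx", "fy", "cx", "cy" (pixels), "rvec" (rotation vector, rad) and "tvec" (3), from world to camera coordinates, as OpenCV has them; the wrist camera has in their place "tool_from_camera" (4x4, takes a point from camera to tool coordinates, whose origin is the TCP and whose axes are the flange's). Camera axes: x right, y down, z forward; pixel columns grow to the right and rows downward; lengths in mm; the calibration is good to about 2 mm. A picture is of the moment at which its call begins: read the wrist's pose just before it.
A pose or a line that the arm cannot do raises r.Unreachable and nothing moves.
- workorder.finish_job(): hands the job in; it is judged then, once.
Trained networks look in a picture, given as the dict that the camera call returned (one of the last four; its "shot" number tells which), for a name from the list of things; names that differ only in an ending like _2 or _b are one class to them, and where a whole thing is asked for, a point or a joint stands for the part that bears it (a point fixed in the world has none). Each returns a list of dicts, best first, with "score" (0 to 1); they miss things now and then, are a little off and sometimes report something else, mostly with a low value. They report only what shows in the picture. A call takes as long as a camera call. They do not tell look-alikes from the thing itself.
- silhouettes(picture, name): "mask" (480x640 bool, what is visible of it) and "at" ([column, row] in pixels, amid what is visible of it).
- mark_of(picture, name): "at" ([column, row] in pixels: a listed point, or the origin of a listed thing).
The state is a dict: "t": time; "joint_positions": joint angles; "qd": joint speeds; "joint_torque": joint torques, N m; "tool_pos": TCP position; "ee_rot": TCP orientation; "wrist_force": force on the tool from outside, world axes, zero at the start; "moment": the same for the moment, N m; "finger_gap": finger opening in mm; "grasp_force": force on a finger pad.
Only numpy, scipy, OpenCV 4.12 (cv2) and the standard library are available. Lean on these libraries where they do the work, as an engineer would, in place of code of your own. Each camera call takes 0.05 s, during which the arm holds its last target. There are 200 camera calls.

## Working session

There is one attempt and no reset: what is moved stays moved. The work goes in short steps, each a Python script; the robot and the scene stay as the last script left them, time stands still between calls to the robot, and variables do not carry over. Pictures are saved under pics/ and viewed, at most 10 in all, crops included, and the job is handed in when it is done.

```bash
mkdir -p pics
cat > h.py <<'E'
import numpy as np, cv2
from bench import r, fingers, planner, monitor, snapshot, workorder, silhouettes, mark_of
def cam(p):
    R=cv2.Rodrigues(np.array(p["rvec"],float))[0]; return R,np.array(p["tvec"],float).ravel()
def cloud(p):
    z=p["z_map"]; v,u=np.mgrid[:480,:640]
    P=np.dstack([(u-p["cx"])/p["fx"]*z,(v-p["cy"])/p["fy"]*z,z])
    R,t=cam(p); return (P-t)@R
E
cat > a.py <<'E'
from h import *
for n in ("scene","top"):
    p=snapshot(n); cv2.imwrite(f"pics/{n}.png",p["color"]); W=cloud(p)
    print(n,p["fx"],cam(p)[0].round(3).tolist(),cam(p)[1].round(1))
    for k in ("sleeve_1","gauge","pin","tray_in","bin_in"):
        for f in (silhouettes,mark_of):
            try:
                for d in f(p,k)[:4]:
                    s=""
                    if "mask" in d:
                        m=d["mask"]&(p["z_map"]>0); q=W[m]; s=(m.sum(),np.median(q,0).round(0),np.percentile(q,2,axis=0).round(0),np.percentile(q,98,axis=0).round(0))
                    u,v=np.round(d["at"]).astype(int)
                    print(k,f.__name__,round(d["score"],2),np.round(d["at"],1),W[v,u].round(0),s)
            except Exception as e: print(k,f.__name__,e)
E
python3 a.py
```

```text
scene 597.6309331301198 [[-0.461, 0.887, -0.015], [0.629, 0.315, -0.711], [-0.626, -0.337, -0.703]] [ 245.6 -261.4 1682.7]
sleeve_1 call 0.78 [422.7 267.7] [462. 193.  52.] (np.int64(435), array([457., 189.,  39.]), array([381., 159.,  -1.]), array([465., 204.,  61.]))
sleeve_1 call 0.63 [272.6 220.9] [ 472. -181.   45.] (np.int64(316), array([ 465., -183.,   42.]), array([ 442., -202.,    3.]), array([ 473., -172.,   61.]))
sleeve_1 call 0.61 [431.6 304.6] [537. 243.  36.] (np.int64(458), array([534., 237.,  41.]), array([489., 220.,  -1.]), array([541., 251.,  62.]))
sleeve_1 call 0.56 [394.8 248.1] [423. 112.  42.] (np.int64(367), array([417., 111.,  41.]), array([393.,  95.,   3.]), array([425., 125.,  62.]))
sleeve_1 call 0.74 [393.8 257.8] [423. 111.  10.] 
sleeve_1 call 0.73 [274.1 228.8] [ 470. -182.   17.] 
sleeve_1 call 0.61 [427.3 310.6] [538. 235.  13.] 
gauge call 0.91 [303.  183.8] [ 332. -177.   57.] (np.int64(1621), array([ 320., -184.,   35.]), array([ 235., -253.,    2.]), array([ 359., -136.,  128.]))
gauge call 0.87 [462.1 234.8] [348. 239.  73.] (np.int64(2122), 
[... 3695 characters left out ...]
(4685), array([502., 371.,   5.]), array([430., 293.,  -0.]), array([574., 441.,  25.]))
tray_in call 0.57 [158.  266.1] [508. 363.   6.] 
bin_in call 0.84 [488.9 259.8] [ 537. -376.    5.] (np.int64(5377), array([ 542., -374.,    8.]), array([ 465., -437.,    1.]), array([ 610., -289.,   68.]))
bin_in call 0.7 [262.1 163.2] [748. 139.   8.] (np.int64(1293), array([748., 136.,  39.]), array([697.,  96.,   2.]), array([773., 169.,  93.]))
bin_in call 0.4 [409.7 292.3] [ 461. -198.   12.] (np.int64(221), array([ 454., -188.,   54.]), array([ 438., -205.,   -0.]), array([ 471., -173.,   65.]))
bin_in call 0.97 [484.7 263.2] [ 530. -367.    3.] 
bin_in call 0.58 [403.7 292.8] [ 457. -178.   58.]
```

View pics/scene.png

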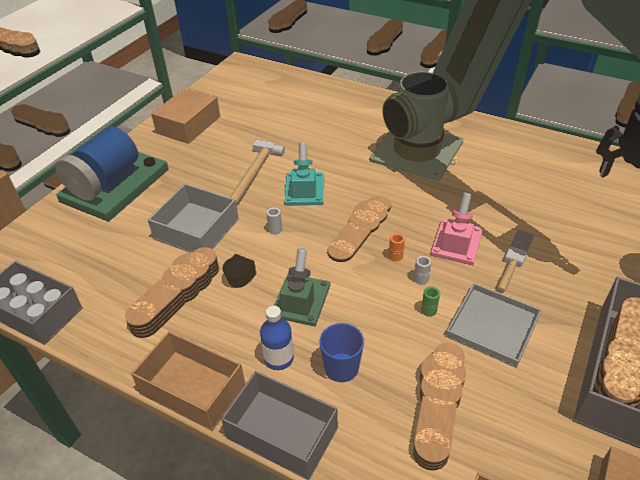

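View pics/top.png

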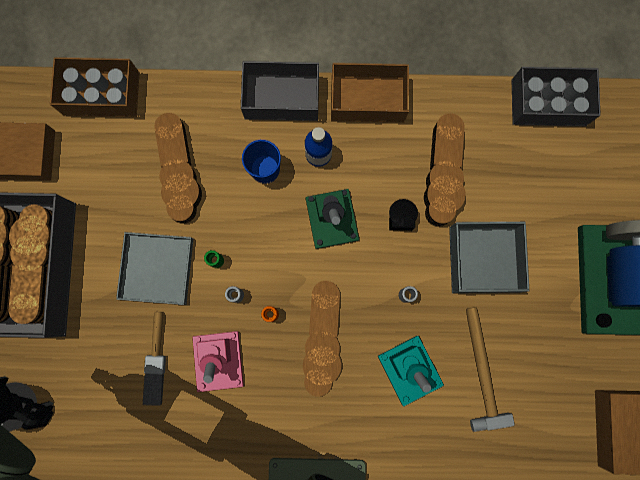

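The steel sleeves are at scene (423,268) and (273,221), and at top (234,297) and (408,293). The green gauge with the pin is at scene (300,290) and top (330,218). The tray is at top (155,270) and the bin at (489,260). The green and orange rings and the pink and turquoise jacks are decoys. Next I'll take close wrist views.

```bash
cat >> h.py <<'E'
from scipy.spatial.transform import Rotation as Ro
import pickle
def quat(z,x):            # tool z direction, tool x hint
    z=np.array(z,float);z/=np.linalg.norm(z);x=np.array(x,float);x-=z*(x@z);x/=np.linalg.norm(x)
    return Ro.from_matrix(np.c_[x,np.cross(z,x),z]).as_quat(scalar_first=True)
def T():
    s=monitor.sense();M=np.eye(4);M[:3,:3]=Ro.from_quat(s["ee_rot"],scalar_first=True).as_matrix();M[:3,3]=s["tool_pos"];return M
def wsnap():
    M=T();p=snapshot("wrist");p["W"]=M@np.array(p["tool_from_camera"]);return p
def wcloud(p):
    z=p["z_map"]; v,u=np.mgrid[:480,:640]
    P=np.dstack([(u-p["cx"])/p["fx"]*z,(v-p["cy"])/p["fy"]*z,z]); return P@p["W"][:3,:3].T+p["W"][:3,3]
E
cat > b.py <<'E'
from h import *
s=monitor.sense(); print(s["t"],T().round(3).tolist(),s["wrist_force"])
out=[]
def look(pos,q):
    j=planner.solve_ik(pos,q); print(pos,None if j is None else np.round(j,2))
    if j is None: return
    r.set_joints(j); out.append(wsnap())
dn=quat([0,0,-1],T()[:3,0])
look([445,187,230],quat([0,0,-1],[1,0,0]))
d=np.array([np.sin(.55),0,-np.cos(.55)]); tip=np.array([600,-21,135.])
look(tip-190*d+[0,0,0],quat(d,[1,0,0])); look(tip-190*d+[0,45,0],quat(d,[1,0,0]))
look([455,-190,230],quat([0,0,-1],[1,0,0]))
pickle.dump([dict(o) for o in out],open("b.pkl","wb"))
print(monitor.sense()["t"],out[0]["tool_from_camera"],out[0]["fx"],out[0]["cx"])
cv2.imwrite("pics/w.png",np.vstack([np.hstack([cv2.resize(o["color"],(400,300)) for o in out[i:i+2]]) for i in (0,2)]))
E
python3 b.py
```

```text
1.1 [[-0.896, 0.445, 0.0, 255.678], [0.445, 0.896, 0.0, 515.032], [0.0, 0.0, -1.0, 303.942], [0.0, 0.0, 0.0, 1.0]] [ 0.24600187 -0.34421043  0.16651446]
[445, 187, 230] [ 0.37  0.24  1.88 -0.    1.02  1.94]
[500.6894265  -21.         296.97965919] [-0.09  0.04  2.04  0.09  0.52  1.42]
[500.6894265   24.         296.97965919] [ 0.03  0.04  2.04 -0.04  0.51  1.63]
[455, -190, 230] [-0.42  0.25  1.86 -0.    1.03  1.15]
5.225 [[ 4.05618217e-04 -9.52180795e-01 -3.05534891e-01  7.89052874e+01]
 [ 9.99999591e-01  6.33072676e-04 -6.45365221e-04  1.94753061e-01]
 [ 8.07930160e-04 -3.05534505e-01  9.52180662e-01 -6.92033899e+01]
 [ 0.00000000e+00  0.00000000e+00  0.00000000e+00  1.00000000e+00]] 381.28019984722914 319.49759423230364
```

View pics/w.png

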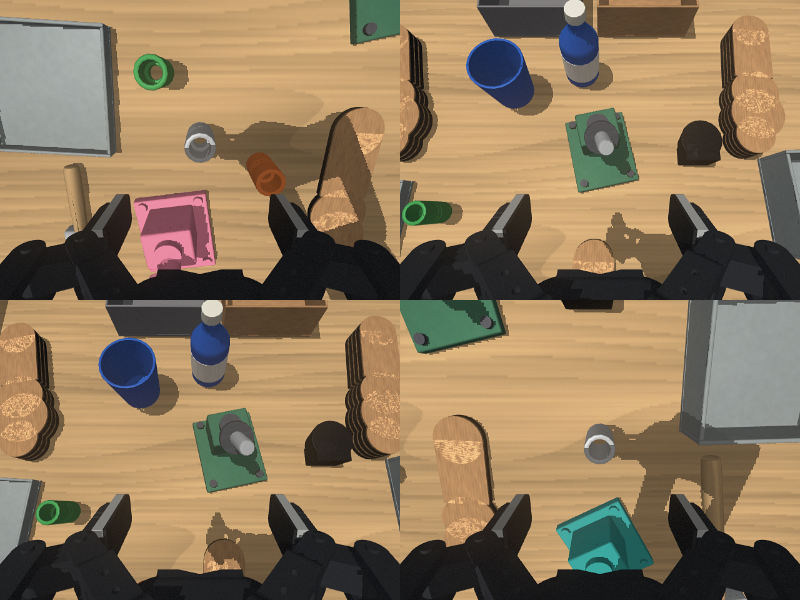

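The wrist views show the near sleeve at about (200,143) in the top-left panel, the pin on the green gauge at about (600,140) and (237,440), and the other sleeve at about (600,445). Now I'll fit cylinders to the depth data.

```bash
cat > c.py <<'E'
from h import *
from scipy.optimize import least_squares
o=pickle.load(open("b.pkl","rb")); o+= [None]
def fitpin(Q,name):
    c=np.array([628.,-20,95]);a=np.array([-.52,-.05,.85]);a/=np.linalg.norm(a)
    for it in range(6):
        d=Q-c; h=d@a; rad=np.linalg.norm(d-h[:,None]*a,axis=1)
        m=(h>6)&(h<41)&(rad<(16 if it<3 else 12.5))&(rad>(0 if it<3 else 7.5)); q=Q[m]
        def f(p):
            a=np.array([p[2],p[3],np.sqrt(1-p[2]**2-p[3]**2)]);d=q-[p[0],p[1],95]
            return np.r_[np.linalg.norm(np.cross(d,a),axis=1)-10]
        s=least_squares(f,[c[0],c[1],a[0],a[1]],loss="soft_l1"); p=s.x
        c=np.array([p[0],p[1],95]);a=np.array([p[2],p[3],np.sqrt(1-p[2]**2-p[3]**2)])
    d=Q-c;h=d@a;rad=np.linalg.norm(np.cross(d,a),axis=1); t=h[(rad<7)&(h>30)]; k=h[(rad>13)&(rad<21)&(abs(h)<8)]
    print(name,m.sum(),"c",c.round(1),"a",a.round(3),"tilt",np.arccos(a[2]).round(3),"rms",f(p).std().round(2),"top",np.median(t) if len(t) else 0,"collar",np.median(k) if len(k) else 0)
P=[snapshot("scene"),snapshot("top")]
C=[wcloud(o[1]).reshape(-1,3),wcloud(o[2]).reshape(-1,3)]+[cloud(p).reshape(-1,3) for p in P]
for n,q in zip(("w1","w2","scene","top"),C): fitpin(q,n)
fitpin(np.vstack(C[:2]),"w12"); fitpin(np.vstack(C),"all")
def fits(Q,c,name):
    d=np.hypot(*(Q[:,:2]-c).T); 
    for it in range(5):
        m=(np.hypot(*(Q[:,:2]-c).T)<25)&(Q[:,2]>8)&(Q[:,2]<53); q=Q[m]
        s=least_squares(lambda p:np.hypot(q[:,0]-p[0],q[:,1]-p[1])-17,c,loss="soft_l1"); c=s.x
    w=Q[(np.hypot(*(Q[:,:2]-c).T)<17)&(np.hypot(*(Q[:,:2]-c).T)>12)&(Q[:,2]>50)]
    print(name,m.sum(),c.round(1),"top z",np.median(w[:,2]).round(1),"rimcentre",((w.max(0)+w.min(0))/2).round(1))
for n,p,W in (("A",[447,187],wcloud(o[0]).reshape(-1,3)),("B",[455,-190],wcloud(o[3]).reshape(-1,3))):
    fits(W,p,n+" w"); fits(C[2],p,n+" scene"); fits(C[3],p,n+" top")
for n,c in (("tray",[502,370]),("bin",[538,-368])):
    for k,Q in (("scene",C[2]),("top",C[3])):
        m=(abs(Q[:,0]-c[0])<90)&(abs(Q[:,1]-c[1])<90)&(Q[:,2]>(14 if n=="tray" else 50))&(Q[:,2]<(26 if n=="tray" else 72)); 
        f=(abs(Q[:,0]-c[0])<40)&(abs(Q[:,1]-c[1])<40)
        print(n,k,m.sum(),cv2.minAreaRect(Q[m][:,:2].astype(np.float32)),np.median(Q[m][:,2]).round(1),"floor",np.median(Q[f][:,2]).round(1))
E
python3 c.py
```

```text
w1 306 c [620.6 -22.7  95. ] a [-0.511 -0.115  0.852] tilt 0.552 rms 0.21 top 43.93698214999793 collar -1.068510356035755
w2 422 c [620.6 -22.8  95. ] a [-0.511 -0.112  0.852] tilt 0.551 rms 0.25 top 44.12871184287688 collar -1.092653349918502
scene 130 c [619.4 -23.2  95. ] a [-0.543 -0.099  0.834] tilt 0.584 rms 1.25 top 519.3761893532562 collar -0.8543655714198445
top 60 c [620.  -23.6  95. ] a [-0.532 -0.095  0.842] tilt 0.571 rms 0.71 top 689.1023297439281 collar 0.7404561713438451
w12 727 c [620.6 -22.8  95. ] a [-0.511 -0.113  0.852] tilt 0.551 rms 0.24 top 44.02718870186911 collar -1.0847717459379629
all 910 c [620.5 -22.8  95. ] a [-0.513 -0.112  0.851] tilt 0.553 rms 0.6 top 45.107961320800186 collar -1.077794574260822
A w 1138 [453.8 190.7] top z 236.5 rimcentre [451.6 190.6 150.2]
A scene 259 [446.7 187.3] top z 57.4 rimcentre [447.1 187.6  56.3]
A top 94 [443.1 182.7] top z 59.6 rimcentre [444.9 184.7  59.5]
B w 1154 [ 461.8 -192.1] top z 235.6 rimcentre [ 459.6 -192.1  149.3]
B scene 233 [ 455.1 -188.8] top z 250.7 rimcentre [ 455.4 -188.9  283.2]
B top 8 [ 455.3 -189.8] top z 515.0 rimcentre [ 455.3 -190.1  514.9]
tray scene 791 ((502.0008544921875, 368.3452453613281), (150.39549255371094, 160.2082977294922), 86.53433990478516) 19.8 floor 3.6
tray top 579 ((502.13092041015625, 367.99578857421875), (151.84080505371094, 150.32464599609375), 86.7496337890625) 21.3 floor 4.7
bin scene 1051 ((539.1693725585938, -362.874755859375), (156.9065399169922, 154.5751953125), 1.1817772388458252) 59.7 floor 4.6
bin top 710 ((538.5850219726562, -364.2288513183594), (149.5625762939453, 152.10572814941406), 1.4645981788635254) 63.9 floor 6.2c.py:10: RuntimeWarning: invalid value encountered in sqrt
  a=np.array([p[2],p[3],np.sqrt(1-p[2]**2-p[3]**2)]);d=q-[p[0],p[1],95]
```

```bash
cat >> h.py <<'E'
A=np.array([-.511,-.113,.852]);A/=np.linalg.norm(A); PIN=np.array([621.0,-22.7,95.])
QP=quat(-A,[1,0,0]); QD=quat([0,0,-1],[1,0,0]); QS=quat([0,0,-1],[0,1,0]); L=94.
RP=Ro.from_quat(QP,scalar_first=True).as_matrix()
def F(): return np.array(monitor.sense()["wrist_force"])
def pick(x,y):
    fingers.grip(62,30); r.movep([x,y,150],QS); r.move_straight([x,y,L],150); fingers.grip(30,25)
    fingers.grip(62); r.movep([x,y,L],QD); fingers.grip(30,50); s=monitor.sense()
    print("grip",s["finger_gap"],s["grasp_force"],s["t"]); r.move_straight([x,y,L+80],200)
def slide(h0,h1,off=(0,0),step=1.5,lim=10,feed=25):   # off: tool x,y shift in mm
    o=RP[:,0]*off[0]+RP[:,1]*off[1]; r.move_straight(PIN+o+A*(h0+L),80,QP); r.hold(.1); f0=F(); h=h0
    while h>h1:
        h=max(h-step,h1); r.move_straight(PIN+o+A*(h+L),feed); d=RP.T@(F()-f0); tp=RP.T@(monitor.sense()["tool_pos"]-PIN)
        print("h %.1f"%h,"dF tool",d.round(1),"real h %.1f"%(-tp[2]-L))
        if -d[2]>lim or np.hypot(*d[:2])>lim: return h,d
    return h,d
E
cat > d.py <<'E'
from h import *
o=pickle.load(open("b.pkl","rb"))
for k in (0,3):
    Q=wcloud(o[k]).reshape(-1,3); c=np.array([[447,187],0,0,[457,-190]][k]); m=(np.hypot(*(Q[:,:2]-c).T)<24)&(abs(Q[:,2]-59.5)<3); print(k,m.sum(),cv2.minEnclosingCircle(Q[m][:,:2].astype(np.float32)),np.median(Q[m][:,2]))
x,y=cv2.minEnclosingCircle(Q[m][:,:2].astype(np.float32))[0]
assert abs(x-456)<5 and abs(y+190)<5
pick(x,y)
r.movep(PIN+A*(62+L),QP); p=wsnap(); cv2.imwrite("pics/held.png",p["color"])
print(slide(52,43),monitor.sense()["t"])
E
python3 d.py
```

```text
0 1061 ((449.3551025390625, 187.19081115722656), 16.839826583862305) 58.893510406992874
3 1062 ((457.77752685546875, -189.29489135742188), 16.85774803161621) 58.90723222162721
grip 33.0039690305259 49.72208708524704 10.125
h 50.5 dF tool [-0.6  1.1 -0.1] real h 50.5
h 49.0 dF tool [ 0.7  0.6 -0.8] real h 49.0
h 47.5 dF tool [-0.   1.6 -0.4] real h 47.4
h 46.0 dF tool [ 0.5  2.1 -0.4] real h 45.9
h 44.5 dF tool [-0.4  1.4 -0.9] real h 44.4
h 43.0 dF tool [-0.1  1.4 -0.1] real h 42.9
(43.0, array([-0.06558771,  1.4001291 , -0.08460605])) 13.4167
```

View pics/held.png

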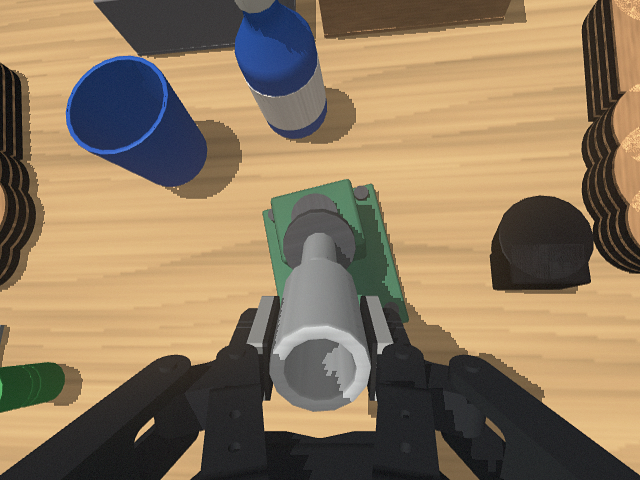

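The sleeve is held squarely at about (320,350) and lines up with the pin at about (320,250). It has entered without contact, so I'll keep sliding.

```bash
cat > e.py <<'E'
from h import *
h,d=slide(43,22,step=3,lim=8,feed=40)
if h==22: h,d=slide(22,15,step=1,lim=8,feed=25)
if h==15: h,d=slide(15,4,step=2.5,lim=8,feed=40)
if h==4: h,d=slide(4,-2,step=1,lim=8,feed=25)
print(h,d,monitor.sense()["t"])
E
python3 e.py
```

```text
h 40.0 dF tool [-0.1 -1.1 -0.5] real h 39.7
h 37.0 dF tool [-0.5 -1.2 -0.3] real h 36.8
h 34.0 dF tool [-0.1 -0.7  0.1] real h 33.8
h 31.0 dF tool [-0.3 -1.5 -0.7] real h 30.8
h 28.0 dF tool [-0.7 -1.2 -1.3] real h 27.8
h 25.0 dF tool [ 0.8 -1.  -0.6] real h 24.8
h 22.0 dF tool [-1.3 -1.2  0.2] real h 21.8
h 21.0 dF tool [ 0.5 -0.7 -0.2] real h 20.9
h 20.0 dF tool [ 0.5 -1.9 -0.1] real h 19.9
h 19.0 dF tool [ 0.8 -0.7 -0.7] real h 18.9
h 18.0 dF tool [ 0.7 -0.3 -1.2] real h 17.9
h 17.0 dF tool [-0.3 -1.  -0.8] real h 16.9
h 16.0 dF tool [ 0.3 -0.8  0.8] real h 15.9
h 15.0 dF tool [0.5 0.2 0.4] real h 14.9
h 12.5 dF tool [-0.5  0.9  0.5] real h 12.3
h 10.0 dF tool [0.5 0.7 1.5] real h 9.8
h 7.5 dF tool [-0.9 -0.1  0.5] real h 7.3
h 5.0 dF tool [0.3 0.8 0.2] real h 4.9
h 4.0 dF tool [0.5 0.1 0.7] real h 4.0
h 3.0 dF tool [-0.   0.5  0.7] real h 2.9
h 2.0 dF tool [ 0.4 -0.3  0.2] real h 1.9
h 1.0 dF tool [ 0.4 -0.6  0.8] real h 0.9
h 0.0 dF tool [-0.4  0.6 -4.7] real h 0.3
h -1.0 dF tool [ -3.3   0.4 -15.9] real h 0.3
-1 [ -3.34824738   0.39978422 -15.88969878] 20.8167
```

Home on the collar, so this is the good sleeve. Next it goes to the tray.

```bash
cat >> h.py <<'E'
def place(x,y,floor,q):
    r.move_straight(PIN+A*(62+L),150,QP); r.movep([x,y,floor+L+90],q); r.move_straight([x,y,floor+L+4],150); r.hold(.1); f0=F(); z=floor+L+4
    while z>floor+L-3:
        z-=1; r.move_straight([x,y,z],25); d=F()-f0
        if d[2]>4: break
    print("down at",z-L-floor,d.round(1)); fingers.grip(60); r.hold(.1)
    r.move_straight([x,y,z+90],250)
E
cat > f.py <<'E'
from h import *
r.hold(.3); place(502,368.5,4,QD); p=snapshot("top"); t=monitor.sense()["t"]; W=cloud(p)
Q=W.reshape(-1,3); m=(abs(Q[:,0]-502)<30)&(abs(Q[:,1]-368)<30)&(Q[:,2]>15)&(Q[:,2]<90); print(t,m.sum(),Q[m].min(0),Q[m].max(0))
w=wsnap(); cv2.imwrite("pics/tray.png",np.hstack([cv2.resize(x["color"],(400,300)) for x in (p,w)]))
E
python3 f.py
```

```text
down at -1.0 [-2.  -1.3  7.8]
26.3083 103 [484.08357027 350.64417721  15.56069061] [510.49018757 379.3687333   70.38852884]
```

View pics/tray.png

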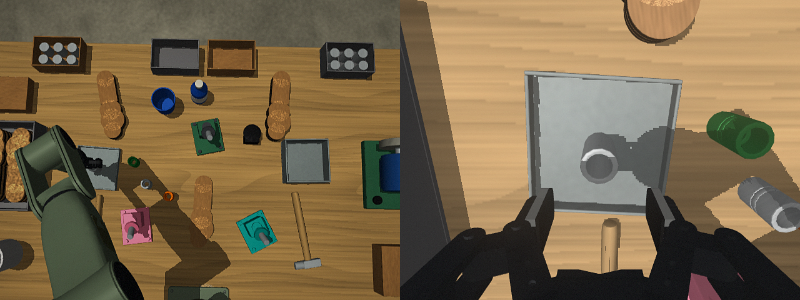

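The sleeve stands upright in the tray, at about (600,165) in the right panel. Now the second sleeve.

```bash
cat > g.py <<'E'
from h import *
r.movep([480,260,190],QD)
pick(449.3,187.2)
r.movep(PIN+A*(62+L),QP)
h,d=slide(50,41,step=1.5,lim=8)
if h==41: h,d=slide(41,23,step=4.5,lim=8,feed=40)
if h==23: h,d=slide(23,14,step=1,lim=8,feed=25)
print(monitor.sense()["t"])
E
python3 g.py
```

```text
grip 31.991266567738222 49.694619289025184 31.6333
h 48.5 dF tool [-0.5 -0.1 -0.4] real h 48.6
h 47.0 dF tool [-0.4 -1.3 -0.8] real h 47.0
h 45.5 dF tool [0.1 0.1 0.7] real h 45.4
h 44.0 dF tool [0.  0.  0.2] real h 43.9
h 42.5 dF tool [0.3 0.1 0.4] real h 42.4
h 41.0 dF tool [-0.1 -0.5 -0.1] real h 40.9
h 36.5 dF tool [0.5 1.  0.8] real h 36.2
h 32.0 dF tool [-1.   0.9  0.6] real h 31.7
h 27.5 dF tool [ 0.6  1.1 -0.3] real h 27.2
h 23.0 dF tool [0.7 0.5 0.8] real h 22.7
h 22.0 dF tool [-0.   0.1  1.3] real h 22.0
h 21.0 dF tool [-0.2  0.2  0.6] real h 20.9
h 20.0 dF tool [0.6 0.3 0.5] real h 19.9
h 19.0 dF tool [-1.   0.4 -1.9] real h 19.2
h 18.0 dF tool [ -1.3   0.7 -11.9] real h 19.0
38.1083
```

```bash
cat > i.py <<'E'
from h import *
r.hold(.3); place(538.7,-364,5,QD); w=wsnap(); r.movep([400,-200,330],QD)
p=snapshot("top"); s=snapshot("scene"); print(monitor.sense()["t"])
cv2.imwrite("pics/end.png",np.vstack([np.hstack([cv2.resize(x["color"],(400,300)) for x in (p,w)]),np.hstack([cv2.resize(s["color"],(400,300))]*2)]))
E
python3 i.py
```

```text
down at -1.0 [-2.   2.3  7.6]
44.3417
```

View pics/end.png

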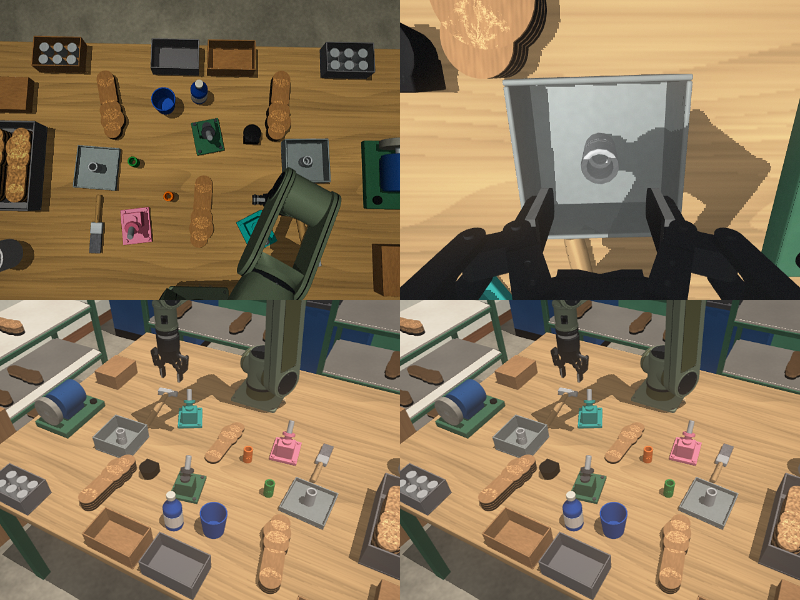

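The good sleeve stands in the tray at about (97,167) in the top view. The reject is in the bin at about (600,160) in the wrist view, and nothing else has moved.

```bash
python3 -c "
from bench import workorder
print(workorder.finish_job())"
```

```text
the job is handed in; nothing more can be done
None
```

The job is handed in (no verdict shown): the first sleeve tried went home on the collar and stands upright in the tray, the second stopped 19 mm short and is in the deep bin, and nothing else appeared moved in the last pictures, at 44.3 s.

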